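# Clear the assembly plate and hold its post square

### The job

First clear the two glass vials off the steel assembly plate: stand them upright in the plastic rack, one per cell. Then take the engineer's square by its upright blade and press its heel into the corner between plate and post, stock flat on the plate and the back of the blade flat against the post, so that the leaning post is pushed upright. Finish while still gripping the square and pressing it there, holding the post square; leave everything else where it stands.

Things in the scene. Friction and masses are not known exactly. Their poses are not given: they have to be found in the camera images.
- fixture: Assembly plate, fixed to the worktop: dark steel, 170 (x) x 110 (y) x 12 mm; origin under its centre. Near its +x end a fixed foot block, 50 mm wide (y), rises 14 mm above the plate; its front face looks to -x at x = +55 mm. Two hinge cheeks beside the post, 26 to 36 mm either side of the middle, rise 26 mm above the plate. Two vials stand on the plate at the start.
- corner (a point): The inside corner where the foot block's front face meets the plate's top, middle of the width; axes as the plate: +x points into the foot block and post, z up.
- post (a joint): Lean of the aluminium post above the foot block (rad): 0 = upright, its front in line with the foot's front face; positive = leaning to -x over the plate, start 0.10 to 0.17. Post 12 x 44 mm, 16 to 58 mm above the plate; hinge along y, 18 mm above the plate, 6 mm behind the front face. A spring leans it to about 0.14 when let go; about 3 N at its top pushes it upright.
- post_top (a point): Middle of the post's top front edge, 58 mm above the plate's top when upright.
- square_grip (a point): Steel engineer's square, loose, 0.3 kg, an L standing on its dark stock (100 mm long in x, 24 wide, 20 high). The blade rises at the stock's +x end: 30 mm in x, 12 mm thick (y), top 105 mm above the underside, back flush with the stock's end. This point: mid-blade, 85 mm above the underside, 15 mm in from the blade's back. x points out of the blade's back, z up.
- square_heel (a point): The square's heel: lower outer corner at the blade's back and stock's underside, mid-width; 15 mm ahead (+x) of and 85 mm below square_grip. Held by the blade it can pivot in the fingers when pushed into the corner with much over 10 N: the blade then leans and tips the post past upright.
- rack: White plastic vial rack, fixed to the worktop: 118 (x) x 42 (y) x 28 mm high, open at the top, three cells in a row along x, each 34 x 34 mm, walls about 4 mm, floor 4 mm thick; origin under its centre. It and the square swap sides from start to start.
- cell_0 (a point): Middle of the floor of the rack's first cell (x = -38 mm), 4 mm above the worktop.
- cell_1 (a point): Middle of the floor of the middle cell.
- cell_2 (a point): Middle of the floor of the third cell (x = +38 mm).
- vial_1_mid (a point): Centre of a glass vial with black screw cap, 53 mm tall, upright on the plate; glass 23 mm diameter to 42 mm height, cap 20 mm diameter above. The centre is 26.5 mm above its underside. z along its axis.
- vial_2_mid (a point): Centre of the other vial, the same size.
- petri_dish_1: Bystander: petri dish, 67 mm diameter, 17 mm high; origin under its centre.
- steel_weight_30: Bystander: round steel weight, 42 mm diameter, 24 mm high; origin under its centre.
- resin_mount_3: Bystander: small round resin mount (blue), 30 mm diameter, 18 mm high; origin under its centre.

How it is judged:
By the outcome, as a careful person would: the job done as asked, in the order asked, and still so for the second after the job is handed in, while the arm keeps its last pose, push and grip.
It also fails if it takes over 72 s, if anything falls off the work surface, if the arm or the gripper's body presses on something with over 40 N, if the wrist force passes 120 N, or if a joint passes its speed limit or range.

### The arm

A 7-joint arm with a two-finger parallel gripper is mounted at the origin on a cart in front of the work surface, level with it; the furniture and walls round the work are solid. World frame = base frame: x ahead of the robot, y to its left, z up, the work surface at z = 0. Lengths are in m, angles in degrees, forces in N, time in s.
With the tool pointing down it reaches from about 0.35 to 0.9 m from the base axis. Payload 8.1 kg.
Tool frame: the origin (TCP) lies on the centre line of the jaws, within the pads' length; the fingertips stand 14 mm ahead of it and the grasp point (between the pads) lies 5 mm behind it; z points along the fingers, y is the line along which they close (so a half turn about z gives the same grasp; the last joint's range is limited). The gripper opens to 85 mm and grips with 20 to 120 N. Pads are 22 mm wide; open, the fingers measure 114 mm over their backs; the gripper's body (76 mm by 85 mm) begins 54 mm behind the grasp point. The pads swing forward as they close: fully open they stand 13 mm farther back than shut.
Start: joints at [-77.67, 24.895, 1.432, 90.138, -0.665, 64.973, -4.303], TCP at [0.195, 0.594, 0.245] pointing down, gripper open.
Joint ranges: [-149.89, 149.89], [-25.12, 119.58], [-72.63, 75.52], [4.76, 147.25], [-75.54, 255.54], [6.69, 114.76], [-157.13, 157.13]. Speed limits (degrees/s): [127.2, 127.2, 172.46, 172.46, 180, 180, 180].

### API

Orientations are given as a 3x3 rotation matrix whose columns are the frame's x, y, z axes.
In Python, from cell import manip gives the robot as it stands.
- The arm moves only by the shell command python3 -m handwheel 'ROWS' [FORCE]. ROWS is text: rows parted by semicolons, each of 7 numbers parted by spaces: the finger opening in mm, from 0 to 85.4, then the shift along the world's x, y, z in mm, then the turn, a rotation vector about the world's x, y, z in degrees. In form: grip tx ty tz ax ay az; .... A call has exactly 10 rows; each row is the pose to reach, as a shift and turn from the pose commanded when the call began; what a row does not reach only later rows make up. A row lasts 1/8 s, in which the tool goes at most 62.5 mm and 10.7 degrees, less where a joint would pass 70% of its speed; a pose out of reach is approached as far as the arm can. A call with a gripper value outside its range is refused whole. The fingers move at their own pace and stop on an object; FORCE is the grip in N (left out, the last holds). Time passes only in rows, so rows that repeat a pose let the fingers close, or fill a call up. It gives the time, the measured TCP pose, the force, the opening and the grip force at its end, in the units of the state.
- manip.get_obs(): the state, without advancing time (a new reading comes with each control period).
- manip.snapshot(name): name is "side" or "top" or "wrist"; returns the picture (480x640x3 uint8, red, green, blue); there is no depth.
- manip.calibration(name): a dict with "K" (3x3 intrinsics, pixels), "T" (4x4, takes a point from camera to world coordinates). Camera axes: x right, y up, looking along -z (the intrinsics and any distortion apply to the point x, -y, -z); pixel columns grow to the right and rows downward; lengths in m; the calibration is good to about 2 mm. The wrist camera is an equidistant fisheye: a pixel r from the principal point sees the ray r / f radians off the axis. A picture is of the moment at which its call begins: read the wrist's pose just before it. calibration takes no time and is no camera call; for the wrist camera it gives the pose at the moment of the call.
- manip.finish_job(): hands the job in; it is judged then, once.
The state is a dict: "time": time; "qpos": joint angles; "joint_vel": joint speeds; "joint_torque": joint torques, N m; "ee_pos": TCP position; "ee_rot": TCP orientation; "wrist_force": force on the tool from outside, world axes, zero at the start; "torque": the same for the moment, N m; "width": finger opening in m; "grip_force": force on a finger pad.
Only numpy, scipy, OpenCV 4.12 (cv2) and the standard library are available. Lean on these libraries where they do the work, as an engineer would, in place of code of your own. Each camera call takes 0.05 s, during which the arm holds its last target. There are 200 camera calls.

## Working session

There is one attempt and no reset: what is moved stays moved. The work goes in short steps, Python scripts to look and compute and a shell command to move; the robot and the scene stay as the last step left them, time stands still between calls to the robot, and variables do not carry over. Pictures are saved under pics/ and viewed, at most 10 in all, crops included, and the job is handed in when it is done.

```bash
mkdir -p pics; ls; python3 - <<'E'
from cell import manip
import cv2,numpy as np
for n in ["top","side"]:
    im=manip.snapshot(n); cv2.imwrite(f"pics/{n}0.png",im[:,:,::-1])
    c=manip.calibration(n); print(n,np.round(c["K"],1).tolist(),np.round(c["T"],4).tolist(),[k for k in c])
o=manip.get_obs();print(o["time"],o["ee_pos"],np.round(o["ee_rot"],3).tolist(),o["width"],o["wrist_force"])
E
```

```text
pics
top [[492.6, 0.0, 329.8], [0.0, 492.6, 239.5], [0.0, 0.0, 1.0]] [[0.0116, 0.9881, -0.1531, 0.4056], [-0.9999, 0.0099, -0.0119, 0.0049], [-0.0102, 0.1532, 0.9881, 1.1691], [0.0, 0.0, 0.0, 1.0]] ['K', 'T']
side [[545.7, 0.0, 316.7], [0.0, 545.7, 235.4], [0.0, 0.0, 1.0]] [[0.9861, 0.0903, -0.1396, 0.4092], [-0.166, 0.5757, -0.8006, -0.8033], [0.0081, 0.8126, 0.5827, 0.682], [0.0, 0.0, 0.0, 1.0]] ['K', 'T']
0.1 [0.19520833 0.59328707 0.24462922] [[-0.95, 0.313, -0.0], [0.313, 0.95, -0.001], [-0.0, -0.001, -1.0]] 0.08518516801011297 [ 0.1797749  -0.27095009  0.48321232]
```

View pics/top0.png

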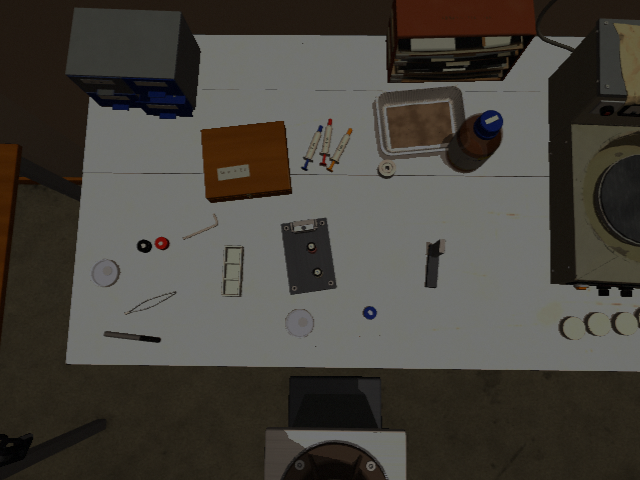

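View pics/side0.png

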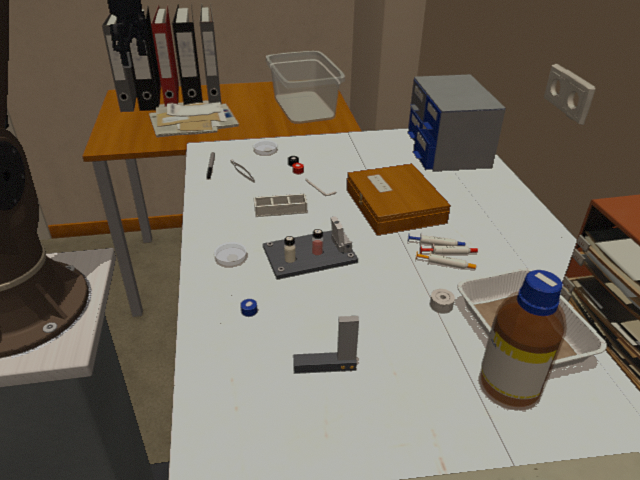

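The top view shows the plate with corners at about (281,223), (325,218), (336,290) and (291,294). The vial caps are at (311,246) and (317,272), the rack is at (232,271), and the square is at (432,265) with its blade at the top end near (435,245). The side view agrees: vials at (290,248) and (318,241), and the blade top at (347,320).

```bash
cat > h.py <<'E'
import numpy as np,cv2
from cell import manip
def ray(name,uv,c=None):
    c=c or manip.calibration(name);K,T=np.array(c["K"]),np.array(c["T"])
    x=(uv[0]-K[0,2])/K[0,0];y=(uv[1]-K[1,2])/K[1,1]
    if name=="wrist":
        r=np.hypot(x,y);s=np.sin(r)/max(r,1e-9);d=np.array([x*s,-y*s,-np.cos(r)])
    else: d=np.array([x,-y,-1.])
    return T[:3,3],T[:3,:3]@d
def plane(name,uv,z,c=None):
    o,d=ray(name,uv,c);return o+d*(z-o[2])/d[2]
def proj(name,P,c=None):
    c=c or manip.calibration(name);K,T=np.array(c["K"]),np.array(c["T"])
    p=T[:3,:3].T@(np.asarray(P)-T[:3,3]);p=np.array([p[0],-p[1],-p[2]])
    if name=="wrist":
        r=np.hypot(p[0],p[1]);t=np.arctan2(r,p[2]);q=p[:2]/max(r,1e-9)*t
    else:q=p[:2]/p[2]
    return q*[K[0,0],K[1,1]]+[K[0,2],K[1,2]]
def cross(n1,uv1,n2,uv2):
    a,d=ray(n1,uv1);b,e=ray(n2,uv2)
    s=np.linalg.lstsq(np.c_[d,-e],b-a,rcond=None)[0];p,q=a+s[0]*d,b+s[1]*e
    return (p+q)/2,np.linalg.norm(p-q)
E
python3 - <<'E'
from h import *
top=cv2.imread("pics/top0.png");side=cv2.imread("pics/side0.png")
g=cv2.cvtColor(top,cv2.COLOR_BGR2GRAY)
def blob(img,lo,hi,box):
    x0,y0,x1,y1=box;m=np.zeros(img.shape[:2],np.uint8);m[y0:y1,x0:x1]=cv2.inRange(img[y0:y1,x0:x1],lo,hi)
    m=cv2.morphologyEx(m,cv2.MORPH_CLOSE,np.ones((5,5)))
    cs=cv2.findContours(m,cv2.RETR_EXTERNAL,cv2.CHAIN_APPROX_NONE)[0]
    return max(cs,key=cv2.contourArea)
print([int(g[r,c]) for r,c in [(260,295),(280,432),(245,432),(300,380),(245,441),(270,225)]])
for nm,box,z in [("plate",(270,210,345,300),.012),("square",(415,230,450,295),.02)]:
    c=blob(g,0,110,box);r=cv2.minAreaRect(c);b=cv2.boxPoints(r)
    print(nm,np.round(r[0],1),np.round(r[1],1),r[2]);print(np.round([plane("top",p,z) for p in b],4).tolist())
for nm,n,uv,z in [("v2","top",(317,271.5),.065),("v1","top",(311,246),.065),("v2s","side",(290,240),.065),("v1s","side",(318,234),.065),("rack tl","top",(224,246),.028),("rack tr","top",(243,245),.028),("rack bl","top",(222,297),.028),("rack br","top",(241,297),.028),("dish","top",(299,322),.01),("resin","top",(370,312),.018)]:
    print(nm,np.round(plane(n,uv,z),4))
s=4
cv2.imwrite("pics/c1.png",np.hstack([cv2.resize(top[210:310,215:345],None,fx=s,fy=s,interpolation=2),cv2.resize(top[225:325,410:460],None,fx=s,fy=s,interpolation=2)]))
cv2.imwrite("pics/c2.png",cv2.resize(side[190:390,240:370],None,fx=3,fy=3,interpolation=2))
E
```

```text
[36, 38, 18, 113, 92, 30]
plate [308.3 255.5] [72.5 48.5] 81.8698959350586
[[0.6236, 0.1404, 0.012], [0.6415, 0.0257, 0.012], [0.4703, -0.0004, 0.012], [0.4531, 0.1117, 0.012]]
square [434. 263.] [19.8 49.8] 5.19442892074585
[[0.4744, -0.1965, 0.02], [0.5911, -0.2091, 0.02], [0.5873, -0.2554, 0.02], [0.4708, -0.2422, 0.02]]
v2 [0.5036 0.046  0.065 ]
v1 [0.5613 0.0605 0.065 ]
v2s [0.5039 0.0375 0.065 ]
v1s [0.5602 0.0487 0.065 ]
rack tl [0.5645 0.2665 0.028 ]
rack tr [0.5673 0.2219 0.028 ]
rack bl [0.4456 0.2658 0.028 ]
rack br [0.4461 0.2219 0.028 ]
dish [0.3906 0.0881 0.01  ]
resin [ 0.4154 -0.0762  0.018 ]
```

View pics/c1.png

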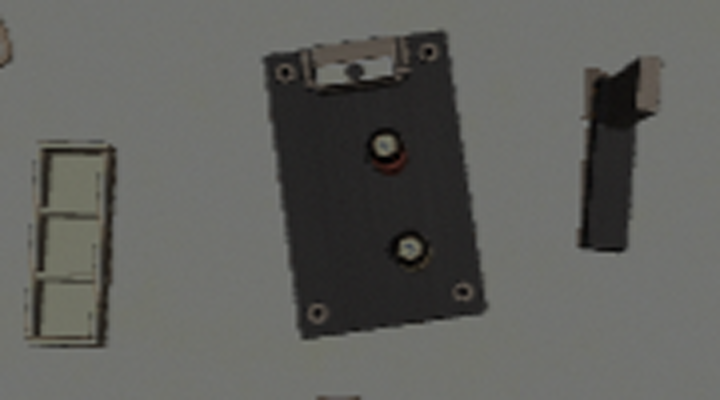

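View pics/c2.png

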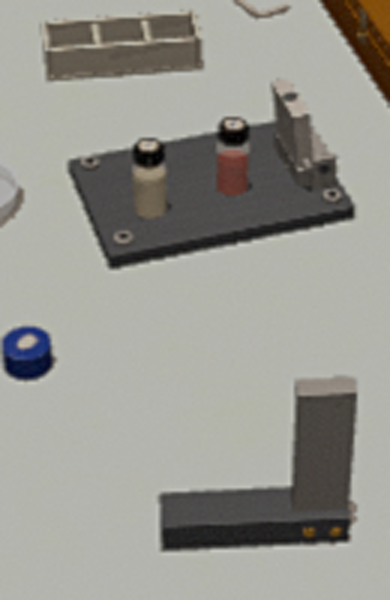

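The crops confirm the layout: the caps are at (311.2,246.2) and (317.5,271.8), the blade's top face is at (442.2,246.5) in the top view and (348.7,319) in the side view, and the rack has three open cells.

```bash
python3 - <<'E'
from h import *
f=lambda x,y,ox=0,x0=215,y0=210:((x-ox)/4+x0,y/4+y0)
r=lambda a:np.round(a,4).tolist()
for n,a,b in [("v1",(311.2,246.2),(317.7,231)),("v2",(317.5,271.8),(289.3,238.3)),("bladetop",(442.2,246.5),(348.7,319))]:
    p,e=cross("top",a,"side",b);print(n,r(p),round(e,4))
for p in [(580,247),(626,250),(634,130),(586,120)]: print("stock",r(plane("top",f(*p,520,410,225),.02)))
for p in [(265,57),(445,32),(486,310),(303,338)]: print("plate",r(plane("top",f(*p),.012)))
for p in [(71,165),(113,265)]+[(353,212),(275,190)]: print("plate side",r(plane("side",(p[0]/3+240,p[1]/3+190),.012)))
for p in [(40,144),(108,148),(97,343),(28,342)]: print("rack",r(plane("top",f(*p),.028)))
for p in [(47,78),(202,66)]: print("rack side z0",r(plane("side",(p[0]/3+240,p[1]/3+190),0)))
for p in [(162,548),(350,540)]: print("square side z0",r(plane("side",(p[0]/3+240,p[1]/3+190),0)))
E
```

```text
v1 [0.5613, 0.0601, 0.0641] 0.0005
v2 [0.5033, 0.0449, 0.0637] 0.0003
bladetop [0.5586, -0.2277, 0.1031] 0.0017
stock [0.4748, -0.2037, 0.02]
stock [0.4734, -0.2303, 0.02]
stock [0.5435, -0.2364, 0.02]
stock [0.5491, -0.2085, 0.02]
plate [0.6206, 0.1353, 0.012]
plate [0.6369, 0.0278, 0.012]
plate [0.4713, 0.0017, 0.012]
plate [0.4538, 0.1086, 0.012]
plate side [0.4564, 0.1008, 0.012]
plate side [0.4733, -0.0091, 0.012]
plate side [0.6356, 0.02, 0.012]
plate side [0.5891, 0.0515, 0.012]
rack [0.5645, 0.2641, 0.028]
rack [0.5626, 0.2241, 0.028]
rack [0.4489, 0.226, 0.028]
rack [0.4491, 0.2659, 0.028]
rack side z0 [0.4491, 0.2291, 0.0]
rack side z0 [0.5666, 0.2274, 0.0]
square side z0 [0.4748, -0.2293, 0.0]
square side z0 [0.5743, -0.2399, 0.0]
```

```bash
python3 -m handwheel '85 36 -53 0 0 0 3; 85 73 -107 0 0 0 6; 85 110 -160 0 0 0 9; 85 146 -214 0 0 0 12; 85 183 -267 0 0 0 15; 85 220 -320 0 0 0 18; 85 256 -374 -10 0 0 21; 85 293 -427 -30 0 0 24; 85 330 -481 -45 0 0 27; 85 366 -534 -55 0 0 27' 30
python3 -m handwheel '85 0 0 0 0 0 0; 85 0 0 0 0 0 0; 85 0 0 0 0 0 0; 85 0 0 0 0 0 0; 85 0 0 0 0 0 0; 85 0 0 0 0 0 0; 85 0 0 0 0 0 0; 85 0 0 0 0 0 0; 85 0 0 0 0 0 0; 85 0 0 0 0 0 0'
python3 - <<'E'
from h import *
c=manip.calibration("wrist");im=manip.snapshot("wrist");cv2.imwrite("pics/w1.png",im[:,:,::-1])
o=manip.get_obs();print(o["time"],np.round(o["ee_pos"],4),np.round(o["ee_rot"],3).tolist())
print(proj("wrist",(.5613,.0601,.065),c),proj("wrist",(.5033,.0449,.065),c),np.round(c["T"],3).tolist(),c["K"])
E
```

```text
time: 1.35
ee_pos: [0.5462, 0.0811, 0.1946]
ee_rot: [[-0.988, -0.154, -0.001], [-0.154, 0.988, 0.0], [0.001, 0.0, -1.0]]
wrist_force: [0.6, 0.6, 0.7]
width: 0.0849
grip_force: 0.0
time: 2.6
ee_pos: [0.5457, 0.0827, 0.1953]
ee_rot: [[-0.988, -0.153, -0.0], [-0.153, 0.988, 0.0], [0.0, 0.0, -1.0]]
wrist_force: [-0.2, -0.4, -0.3]
width: 0.0847
grip_force: 0.0
2.65 [0.5456 0.0826 0.1953] [[-0.988, -0.153, -0.0], [-0.153, 0.988, 0.0], [0.0, 0.0, -1.0]]
[287.99513686 246.71958425] [277.45761272 165.72890911] [[-0.153, -0.946, -0.287, 0.473], [0.988, -0.146, -0.044, 0.072], [0.0, -0.29, 0.957, 0.325], [0.0, 0.0, 0.0, 1.0]] [[371.64829954   0.         322.04877615]
 [  0.         371.64829954 237.94590275]
 [  0.           0.           1.        ]]
```

View pics/w1.png

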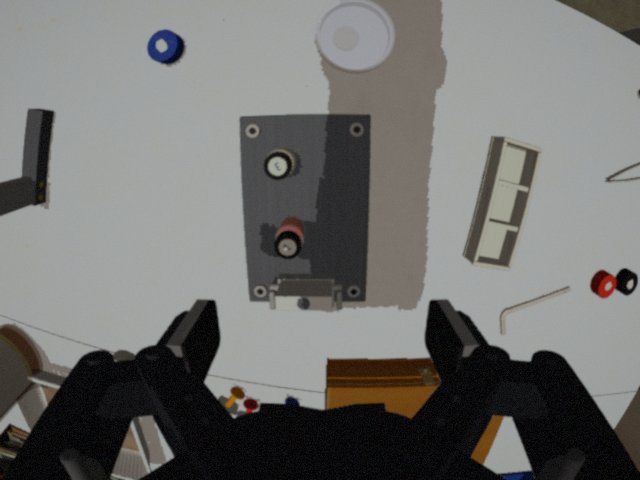

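The wrist view matches: caps at (288,244) and (279,165), 1–3 px from prediction. The rack is at (503,203) and the plate corners are at (240,117), (370,115), (366,300) and (250,302).

```bash
python3 - <<'E'
from h import *
c=manip.calibration("wrist")
for n,p,z in [("v1",(288,244),.065),("v2",(279,165),.065)]+[("plate",q,.012) for q in [(240,117),(370,115),(366,300),(250,302)]]+[("rack",q,.028) for q in [(494,136),(541,149),(512,270),(464,262)]]+[("cellfloor mid",(503,203),.006)]:
    print(n,np.round(plane("wrist",p,z,c),4))
E
```

```text
v1 [0.5592 0.0598 0.065 ]
v2 [0.5026 0.0459 0.065 ]
plate [0.4723 0.002  0.012 ]
plate [0.4551 0.1094 0.012 ]
plate [0.6205 0.1365 0.012 ]
plate [0.6399 0.0284 0.012 ]
rack [0.4504 0.2157 0.028 ]
rack [0.4499 0.2661 0.028 ]
rack [0.5657 0.2678 0.028 ]
rack [0.5646 0.2149 0.028 ]
cellfloor mid [0.508  0.2508 0.006 ]
```

```bash
python3 -m handwheel '60 7 -11 -20 0 0 0; 60 14 -22 -40 0 0 0; 60 14 -22 -80 0 0 0; 60 14 -22 -115 0 0 0; 60 14 -22 -142 0 0 0; 60 14 -22 -142 0 0 0; 15 14 -22 -142 0 0 0; 15 14 -22 -142 0 0 0; 15 14 -22 -142 0 0 0; 15 14 -22 -142 0 0 0' 30
```

```text
time: 3.9
ee_pos: [0.5607, 0.0608, 0.0546]
ee_rot: [[-0.988, -0.153, 0.002], [-0.153, 0.988, 0.0], [-0.002, 0.0, -1.0]]
wrist_force: [-0.3, -0.6, 7.1]
width: 0.0208
grip_force: 29.2
```

```bash
python3 -m handwheel '15 0 0 10 0 0 0; 15 0 0 20 0 0 0; 15 0 0 40 0 0 0; 15 0 0 70 0 0 0; 15 0 0 80 0 0 0; 15 0 0 80 0 0 0; 15 0 0 80 0 0 0; 15 0 0 80 0 0 0; 15 0 0 80 0 0 0; 15 0 0 80 0 0 0'
python3 - <<'E'
from h import *
w=manip.snapshot("wrist");s=manip.snapshot("side")
a=cv2.resize(w[130:400,200:480],(400,386));b=cv2.resize(s[150:290,240:385],(400,386),interpolation=2)
cv2.imwrite("pics/w2.png",np.hstack([a,b])[:,:,::-1])
E
```

```text
time: 5.15
ee_pos: [0.5595, 0.0607, 0.133]
ee_rot: [[-0.988, -0.153, -0.001], [-0.153, 0.988, -0.0], [0.001, -0.0, -1.0]]
wrist_force: [0.3, -0.6, 1.0]
width: 0.0208
grip_force: 29.1
```

View pics/w2.png

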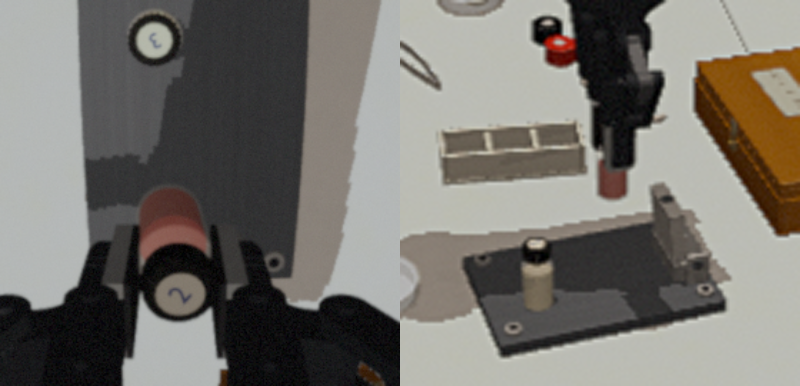

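The vial (label 2, pink) is held upright between the pads, with about 30 mm of glass below the fingers. I'm carrying it to the far cell now.

```bash
python3 -m handwheel '15 -3 45 0 0 0 0; 15 -8 95 0 0 0 0; 15 -12 145 0 0 0 0; 15 -14 185 0 0 0 0; 15 -14 185 -15 0 0 0; 15 -14 185 -40 0 0 0; 15 -14 185 -60 0 0 0; 15 -14 185 -75 0 0 0; 15 -14 185 -82 0 0 0; 15 -14 185 -85 0 0 0'
python3 -m handwheel '15 0 0 0 0 0 0; 15 0 0 -1 0 0 0; 15 0 0 -1 0 0 0; 15 0 0 -1 0 0 0; 15 0 0 -1 0 0 0; 15 0 0 -1 0 0 0; 15 0 0 -1 0 0 0; 15 0 0 -1 0 0 0; 15 0 0 -1 0 0 0; 15 0 0 -1 0 0 0'
```

```text
time: 6.5
ee_pos: [0.5458, 0.2455, 0.0482]
ee_rot: [[-0.988, -0.152, 0.0], [-0.152, 0.988, -0.0], [-0.0, -0.0, -1.0]]
wrist_force: [-1.2, -0.5, -0.0]
width: 0.0207
grip_force: 29.2
time: 7.75
ee_pos: [0.5457, 0.2457, 0.0473]
ee_rot: [[-0.988, -0.153, -0.0], [-0.153, 0.988, 0.0], [-0.0, 0.0, -1.0]]
wrist_force: [-0.6, -0.4, 0.2]
width: 0.0204
grip_force: 29.2
```

```bash
python3 -m handwheel '15 0 0 -1 0 0 0; 15 0 0 -1 0 0 0; 60 0 0 -1 0 0 0; 60 0 0 -1 0 0 0; 60 0 0 -1 0 0 0; 60 0 0 10 0 0 0; 60 0 0 40 0 0 0; 60 0 0 75 0 0 0; 60 -8 -40 90 0 0 0; 60 -20 -90 90 0 0 0'
python3 -m handwheel '60 -12 -50 0 0 0 0; 60 -22 -100 0 0 0 0; 60 -22 -110 -5 0 0 0; 60 -22 -110 -40 0 0 0; 60 -22 -110 -70 0 0 0; 60 -22 -110 -84 0 0 0; 60 -22 -110 -84 0 0 0; 60 -22 -110 -84 0 0 0; 60 -22 -110 -84 0 0 0; 60 -22 -110 -84 0 0 0'
```

```text
time: 9.0
ee_pos: [0.5267, 0.1561, 0.1395]
ee_rot: [[-0.988, -0.155, 0.004], [-0.155, 0.988, 0.002], [-0.004, 0.001, -1.0]]
wrist_force: [0.1, -1.0, 0.2]
width: 0.0601
grip_force: 0.0
time: 10.25
ee_pos: [0.504, 0.0458, 0.0539]
ee_rot: [[-0.988, -0.153, 0.001], [-0.153, 0.988, 0.0], [-0.001, 0.0, -1.0]]
wrist_force: [-0.7, -0.6, 0.5]
width: 0.0599
grip_force: 0.0
```

```bash
python3 -m handwheel '15 0 0 0 0 0 0; 15 0 0 0 0 0 0; 15 0 0 0 0 0 0; 15 0 0 0 0 0 0; 15 0 0 5 0 0 0; 15 0 0 20 0 0 0; 15 0 0 50 0 0 0; 15 0 0 75 0 0 0; 15 -5 30 80 0 0 0; 15 -12 70 80 0 0 0' 30
python3 -m handwheel '15 -8 50 0 0 0 0; 15 -16 95 0 0 0 0; 15 -22 130 0 0 0 0; 15 -22 130 -15 0 0 0; 15 -22 130 -40 0 0 0; 15 -22 130 -60 0 0 0; 15 -22 130 -75 0 0 0; 15 -22 130 -82 0 0 0; 15 -22 130 -85 0 0 0; 15 -22 130 -85 0 0 0'
```

```text
time: 11.5
ee_pos: [0.4924, 0.1157, 0.1351]
ee_rot: [[-0.989, -0.15, 0.003], [-0.15, 0.989, 0.001], [-0.003, 0.0, -1.0]]
wrist_force: [0.2, 1.0, -0.2]
width: 0.0213
grip_force: 29.0
time: 12.75
ee_pos: [0.4699, 0.2457, 0.0486]
ee_rot: [[-0.988, -0.153, 0.0], [-0.153, 0.988, 0.0], [-0.0, 0.0, -1.0]]
wrist_force: [0.1, -0.3, -0.1]
width: 0.0207
grip_force: 29.0
```

```bash
python3 -m handwheel '15 0 0 -1 0 0 0; 15 0 0 -2.5 0 0 0; 15 0 0 -2.5 0 0 0; 60 0 0 -2.5 0 0 0; 60 0 0 -2.5 0 0 0; 60 0 0 -2.5 0 0 0; 60 0 0 10 0 0 0; 60 0 0 40 0 0 0; 60 0 0 90 0 0 0; 60 5 -30 130 0 0 0'
python3 -m handwheel '60 10 -50 20 0 0 0; 60 20 -110 40 0 0 -3; 60 30 -170 60 0 0 -6; 60 40 -230 60 0 0 -9; 60 50 -290 60 0 0 -12; 60 60 -350 60 0 0 -14; 60 65 -400 60 0 0 -14; 60 70 -440 60 0 0 -14; 60 70 -440 60 0 0 -14; 60 70 -440 60 0 0 -14'
python3 - <<'E'
from h import *
c=manip.calibration("wrist");im=manip.snapshot("wrist");cv2.imwrite("pics/w3.png",im[:,:,::-1])
t=manip.snapshot("top");s=manip.snapshot("side")
cv2.imwrite("pics/t3.png",np.hstack([cv2.resize(t[225:315,210:350],(560,360),interpolation=2)]+[cv2.resize(s[185:230,245:315],(240,360),interpolation=2)])[:,:,::-1])
o=manip.get_obs();print(o["time"],np.round(o["ee_pos"],4),np.round(o["ee_rot"],3).tolist())
print(proj("wrist",(.5586,-.2277,.105),c));np.savez("w3.npz",**c)
E
```

```text
time: 14.0
ee_pos: [0.4746, 0.2178, 0.181]
ee_rot: [[-0.988, -0.157, 0.002], [-0.157, 0.988, 0.002], [-0.002, 0.002, -1.0]]
wrist_force: [0.7, 0.4, 1.3]
width: 0.0598
grip_force: 0.0
time: 15.25
ee_pos: [0.5446, -0.2235, 0.2387]
ee_rot: [[-0.996, 0.091, 0.0], [0.091, 0.996, 0.001], [-0.0, 0.001, -1.0]]
wrist_force: [0.1, 0.2, -0.2]
width: 0.0603
grip_force: 0.0
15.4 [ 0.5449 -0.2227  0.2385] [[-0.996, 0.089, 0.0], [0.089, 0.996, 0.001], [-0.0, 0.001, -1.0]]
[317.28421306 248.41581895]
```

View pics/w3.png

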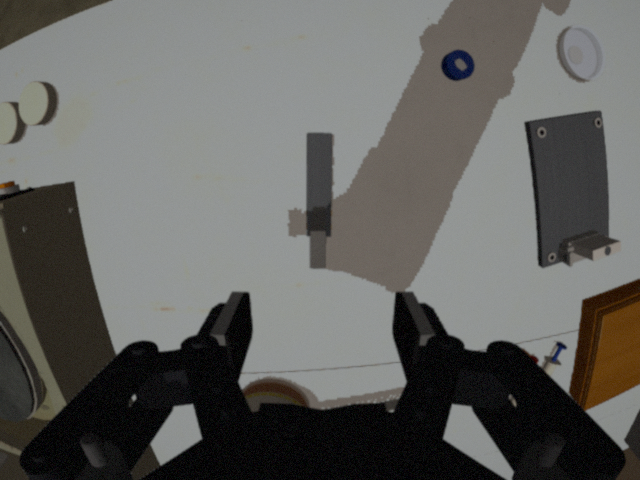

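View pics/t3.png

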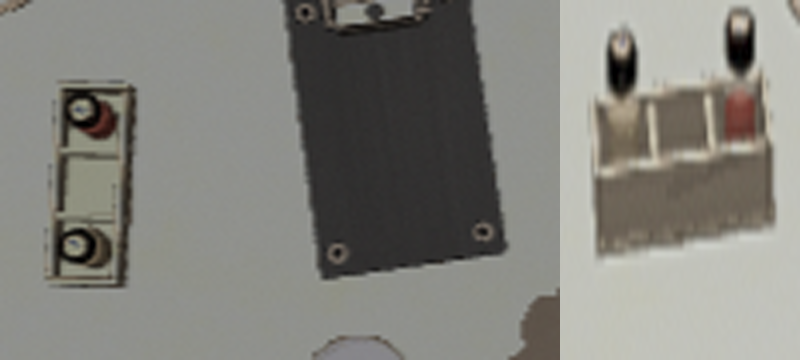

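Both vials stand upright in the outer cells. The wrist view shows the square's stock from (307,133) to (330,236) and the blade top from (311,233) to (326,268).

```bash
python3 - <<'E'
from h import *
c=dict(np.load("w3.npz"));im=cv2.imread("pics/w3.png")
g=cv2.cvtColor(im,cv2.COLOR_BGR2GRAY)
for r in (145,165,185,240,250,260): 
    row=g[r,290:350].astype(int); d=np.diff(row); print(r,290+d.argmin(),290+d.argmax(),row[15:45:3])
col=g[225:280,319].astype(int);print(col)
L=lambda u,v,z:plane("wrist",(u,v),z,c)
for r in (145,185):
    d=np.diff(g[r,290:350].astype(int));a,b=290.5+d.argmin(),290.5+d.argmax();print(np.round((L(a,r,.02)+L(b,r,.02))/2,4),np.round(L(a,r,.02)-L(b,r,.02),4))
for r in (240,260):
    d=np.diff(g[r,290:350].astype(int));a,b=290.5+d.argmin(),290.5+d.argmax();print("blade",np.round((L(a,r,.105)+L(b,r,.105))/2,4),np.round(L(a,r,.105)-L(b,r,.105),4))
print(L(319,232.5,.105),L(319,268.5,.105),L(319.5,133,.02))
E
```

```text
145 306 332 [142  68  63  66  68  65  62  68  65  93]
165 306 331 [141  70  64  66  67  69  67  63  62 106]
185 305 331 [141  67  65  66  66  65  67  65  61 107]
240 309 326 [150 145  77  74  74  76  76  85 104 104]
250 309 325 [151 143  79  74  72  78  76  97 104 104]
260 309 325 [150 144  75  77  76  74  76  96 103 105]
[ 27  38  39  38  38  48  65  74  72  78  75  78  74  74  77  78  77  71
  76  76  77  75  76  76  72  75  79  76  76  73  73  73  76  74  74  73
  78  75  75  76  76  74  83 106 137 147 149 149 151 146 148 149 147 147
 150]
[ 0.4865 -0.2199  0.02  ] [-0.0022 -0.024   0.    ]
[ 0.5241 -0.2243  0.02  ] [-0.0022 -0.0245  0.    ]
blade [ 0.5521 -0.2266  0.105 ] [-0.0011 -0.0125  0.    ]
blade [ 0.5678 -0.2284  0.105 ] [-0.0011 -0.012   0.    ]
[ 0.54641867 -0.22528145  0.105     ] [ 0.5747505  -0.22792081  0.105     ] [ 0.47533758 -0.21887148  0.02      ]
```

```bash
python3 -m handwheel '60 7 -2 -30 0 0 -1.2; 60 15 -5 -60 0 0 -1.2; 60 15 -5 -100 0 0 -1.2; 60 15 -5 -140 0 0 -1.2; 60 15 -5 -158 0 0 -1.2; 60 15 -5 -158 0 0 -1.2; 5 15 -5 -158 0 0 -1.2; 5 15 -5 -158 0 0 -1.2; 5 15 -5 -158 0 0 -1.2; 5 15 -5 -158 0 0 -1.2' 100
python3 -m handwheel '5 0 0 0 0 0 0; 5 0 0 0 0 0 0; 5 0 0 0 0 0 0; 5 0 0 5 0 0 0; 5 0 0 20 0 0 0; 5 0 0 40 0 0 0; 5 0 0 60 0 0 0; 5 0 0 80 0 0 0; 5 0 0 80 0 0 0; 5 0 0 80 0 0 0'
```

```text
time: 16.65
ee_pos: [0.5605, -0.2296, 0.0816]
ee_rot: [[-0.994, 0.112, 0.002], [0.112, 0.994, -0.0], [-0.002, -0.0, -1.0]]
wrist_force: [0.1, -0.8, 6.6]
width: 0.0112
grip_force: 97.8
time: 17.9
ee_pos: [0.5593, -0.2291, 0.1599]
ee_rot: [[-0.994, 0.112, -0.001], [0.112, 0.994, 0.0], [0.001, 0.0, -1.0]]
wrist_force: [-0.9, 1.0, -2.9]
width: 0.0108
grip_force: 97.3
```

```bash
python3 -m handwheel '5 0 30 20 0 0 2; 5 0 70 20 0 0 4; 5 0 110 20 0 0 6; 5 0 150 20 0 0 9; 5 0 190 20 0 0 12; 5 2 230 20 0 0 14; 5 4 265 20 0 0 15.5; 5 7 290 20 0 0 15.5; 5 7 301 10 0 0 15.5; 5 7 301 0 0 0 15.5'
python3 -m handwheel '5 0 0 -5 0 0 0; 5 0 0 -15 0 0 0; 5 0 0 -25 0 0 0; 5 0 0 -35 0 0 0; 5 0 0 -45 0 0 0; 5 0 0 -52 0 0 0; 5 0 0 -57 0 0 0; 5 0 0 -60 0 0 0; 5 0 0 -60 0 0 0; 5 0 0 -60 0 0 0'
python3 - <<'E'
from h import *
o=manip.get_obs();print(np.round(o["ee_pos"],4),o["wrist_force"])
c=manip.calibration("wrist");im=manip.snapshot("wrist");t=manip.snapshot("top");s=manip.snapshot("side")
a=cv2.resize(s[190:290,250:370],(480,400),interpolation=2);b=cv2.resize(t[205:305,270:350],(320,400),interpolation=2)
cv2.imwrite("pics/s4.png",np.hstack([a,b])[:,:,::-1]);cv2.imwrite("pics/w4.png",im[:,:,::-1])
E
```

```text
time: 19.15
ee_pos: [0.566, 0.0717, 0.1589]
ee_rot: [[-0.987, -0.159, -0.001], [-0.159, 0.987, -0.0], [0.001, -0.0, -1.0]]
wrist_force: [-0.7, -0.9, -3.0]
width: 0.0106
grip_force: 97.8
time: 20.4
ee_pos: [0.5669, 0.0717, 0.1006]
ee_rot: [[-0.987, -0.158, 0.0], [-0.158, 0.987, 0.0], [-0.0, 0.0, -1.0]]
wrist_force: [-0.7, -0.6, -3.1]
width: 0.0111
grip_force: 97.8
[0.5669 0.0717 0.1006] [-0.67913726 -0.63219551 -3.09559089]
```

View pics/s4.png

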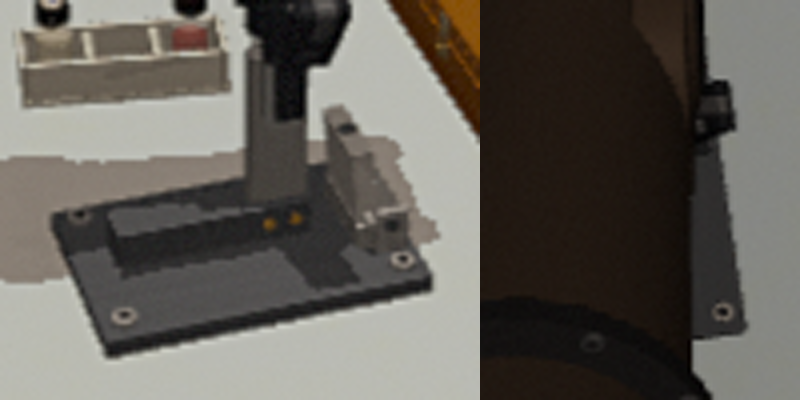

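The square hangs level about 7 mm above the plate, lined up in front of the leaning post. I'll lower it until it touches.

```bash
python3 -m handwheel '5 0 0 -2 0 0 0; 5 0 0 -4 0 0 0; 5 0 0 -5 0 0 0; 5 0 0 -5.5 0 0 0; 5 0 0 -6 0 0 0; 5 0 0 -6 0 0 0; 5 0 0 -6 0 0 0; 5 0 0 -6 0 0 0; 5 0 0 -6 0 0 0; 5 0 0 -6 0 0 0' 120
python3 -m handwheel '5 0 0 -0.3 0 0 0; 5 0 0 -0.6 0 0 0; 5 0 0 -0.9 0 0 0; 5 0 0 -1 0 0 0; 5 0 0 -1 0 0 0; 5 0 0 -1 0 0 0; 5 0 0 -1 0 0 0; 5 0 0 -1 0 0 0; 5 0 0 -1 0 0 0; 5 0 0 -1 0 0 0'
python3 - <<'E'
from h import *
o=manip.get_obs();print(o["ee_pos"],o["wrist_force"],o["torque"])
E
```

```text
time: 21.8
ee_pos: [0.5667, 0.0717, 0.0943]
ee_rot: [[-0.987, -0.158, 0.0], [-0.158, 0.987, 0.0], [-0.0, -0.0, -1.0]]
wrist_force: [1.3, 0.0, -2.5]
width: 0.0109
grip_force: 116.8
time: 23.05
ee_pos: [0.5668, 0.0717, 0.0936]
ee_rot: [[-0.987, -0.158, 0.0], [-0.158, 0.987, 0.0], [-0.0, 0.0, -1.0]]
wrist_force: [-1.6, -0.6, 5.9]
width: 0.0104
grip_force: 117.9
[0.56676947 0.07172253 0.09359786] [-1.59640202 -0.58555612  5.94780108] [-0.07951713  0.45803771 -0.01229377]
```

```bash
python3 -m handwheel '5 1 0.2 0.4 0 0 0; 5 3 0.5 0.4 0 0 0; 5 5 0.8 0.4 0 0 0; 5 7 1.1 0.4 0 0 0; 5 9 1.4 0.4 0 0 0; 5 11 1.7 0.4 0 0 0; 5 13 2.1 0.4 0 0 0; 5 14 2.2 0.4 0 0 0; 5 14 2.2 0.4 0 0 0; 5 14 2.2 0.4 0 0 0'
python3 -m handwheel '5 0.5 0.1 0 0 0 0; 5 1 0.2 0 0 0 0; 5 1.5 0.2 0 0 0 0; 5 2 0.3 0 0 0 0; 5 2.5 0.4 0 0 0 0; 5 3 0.5 0 0 0 0; 5 3 0.5 0 0 0 0; 5 3 0.5 0 0 0 0; 5 3 0.5 0 0 0 0; 5 3 0.5 0 0 0 0'
python3 - <<'E'
from h import *
o=manip.get_obs();print(o["ee_pos"],o["wrist_force"],o["torque"])
E
```

```text
time: 24.3
ee_pos: [0.5757, 0.0731, 0.0937]
ee_rot: [[-0.987, -0.158, -0.01], [-0.158, 0.988, -0.001], [0.01, 0.001, -1.0]]
wrist_force: [-19.2, -3.1, 25.5]
width: 0.0106
grip_force: 121.2
time: 25.55
ee_pos: [0.5799, 0.0737, 0.0938]
ee_rot: [[-0.987, -0.158, -0.008], [-0.158, 0.987, -0.001], [0.008, 0.001, -1.0]]
wrist_force: [-15.5, -2.3, 21.7]
width: 0.0107
grip_force: 120.2
[0.57988259 0.07372902 0.09376312] [-15.47558331  -2.25439659  21.70628054] [-0.57839292  4.29658714  0.01601668]
```

```bash
python3 -m handwheel '5 0 0 0.5 0 0 0; 5 0 0 1 0 0 0; 5 0 0 1.5 0 0 0; 5 0 0 1.5 0 0 0; 5 0 0 1.5 0 0 0; 5 0 0 1.5 0 0 0; 5 0 0 1.5 0 0 0; 5 0 0 1.5 0 0 0; 5 0 0 1.5 0 0 0; 5 0 0 1.5 0 0 0'
python3 - <<'E'
from h import *
o=manip.get_obs();print(o["ee_pos"],o["ee_rot"][:,2],o["wrist_force"],o["torque"])
E
```

```text
time: 26.8
ee_pos: [0.5836, 0.0744, 0.0952]
ee_rot: [[-0.987, -0.158, -0.0], [-0.158, 0.987, 0.0], [0.0, 0.0, -1.0]]
wrist_force: [1.1, 0.4, -2.4]
width: 0.0106
grip_force: 117.7
[0.58364344 0.07441627 0.09521803] [-2.46840756e-05  6.23236957e-05 -9.99999998e-01] [ 1.08901611  0.39216208 -2.41129332] [-0.0478569  -0.04140328  0.01086665]
```

```bash
python3 -m handwheel '5 0 0 -0.3 0 0 0; 5 0 0 -0.6 0 0 0; 5 0 0 -0.9 0 0 0; 5 0 0 -1.1 0 0 0; 5 0 0 -1.2 0 0 0; 5 0 0 -1.2 0 0 0; 5 0 0 -1.2 0 0 0; 5 0 0 -1.2 0 0 0; 5 0 0 -1.2 0 0 0; 5 0 0 -1.2 0 0 0'
python3 - <<'E'
from h import *
o=manip.get_obs();print(o["ee_pos"],o["ee_rot"][:,2],o["wrist_force"],o["torque"])
E
```

```text
time: 28.05
ee_pos: [0.5837, 0.0744, 0.094]
ee_rot: [[-0.987, -0.158, 0.0], [-0.158, 0.987, 0.0], [-0.0, 0.0, -1.0]]
wrist_force: [0.6, -1.3, -2.1]
width: 0.0107
grip_force: 117.7
[0.5836646  0.07443236 0.09402489] [ 2.09101294e-05  1.03782676e-04 -9.99999994e-01] [ 0.64852444 -1.2958563  -2.07152753] [ 0.01143262 -0.03205179 -0.00281918]
```

```bash
python3 -m handwheel '5 0 0 -0.2 0 0 0; 5 0 0 -0.4 0 0 0; 5 0 0 -0.6 0 0 0; 5 0 0 -0.6 0 0 0; 5 0 0 -0.6 0 0 0; 5 0 0 -0.6 0 0 0; 5 0 0 -0.6 0 0 0; 5 0 0 -0.6 0 0 0; 5 0 0 -0.6 0 0 0; 5 0 0 -0.6 0 0 0'
python3 - <<'E'
from h import *
o=manip.get_obs();print(o["ee_pos"],o["ee_rot"][:,2],o["wrist_force"],o["torque"])
s=manip.snapshot("side")
cv2.imwrite("pics/s5.png",cv2.resize(s[195:285,255:375],(800,600),interpolation=2)[:,:,::-1])
E
```

```text
time: 29.3
ee_pos: [0.5838, 0.0744, 0.0938]
ee_rot: [[-0.987, -0.158, 0.0], [-0.158, 0.987, 0.0], [-0.0, 0.0, -1.0]]
wrist_force: [-2.0, 0.7, 6.1]
width: 0.0107
grip_force: 117.8
[0.58379231 0.07439755 0.09375238] [ 3.67592364e-04  1.76099925e-04 -9.99999917e-01] [-1.95971291  0.68166708  6.13330444] [-0.01078948  0.50190876 -0.04758611]
```

View pics/s5.png

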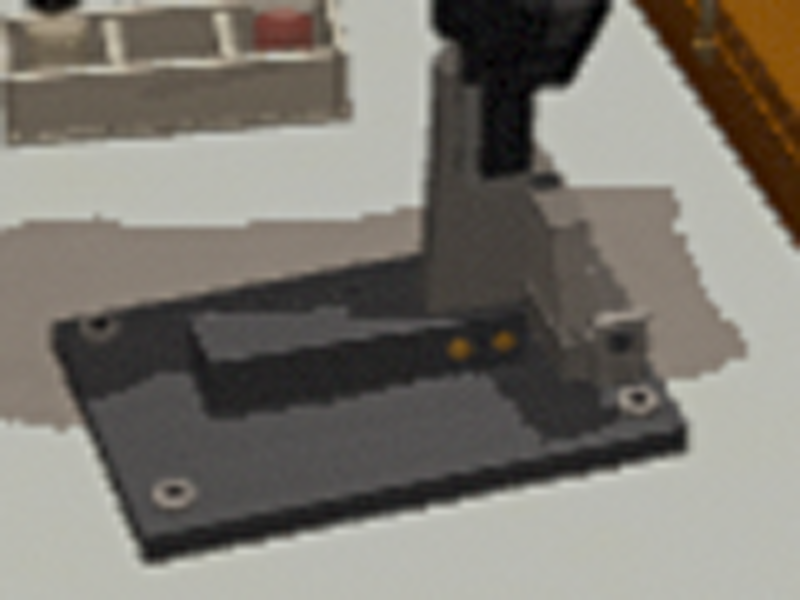

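Contact torque shows the stock still flat, and the blade stands right at the post. I'll ease the down load and push in by small steps.

```bash
python3 -m handwheel '5 0 0 0.3 0 0 0; 5 0 0 0.3 0 0 0; 5 0.3 0 0.3 0 0 0; 5 0.6 0.1 0.3 0 0 0; 5 0.9 0.1 0.3 0 0 0; 5 1.2 0.2 0.3 0 0 0; 5 1.5 0.2 0.3 0 0 0; 5 1.5 0.2 0.3 0 0 0; 5 1.5 0.2 0.3 0 0 0; 5 1.5 0.2 0.3 0 0 0'
python3 - <<'E'
from h import *
o=manip.get_obs();print(o["ee_pos"],o["ee_rot"][:,2],o["wrist_force"],o["torque"])
E
```

```text
time: 30.6
ee_pos: [0.5842, 0.0745, 0.0938]
ee_rot: [[-0.987, -0.158, -0.002], [-0.158, 0.987, -0.0], [0.002, 0.0, -1.0]]
wrist_force: [-4.1, -0.5, 7.8]
width: 0.0107
grip_force: 118.3
[0.58424559 0.07448656 0.09375697] [-1.80320864e-03 -2.37129210e-05 -9.99998374e-01] [-4.12642296 -0.49038354  7.81546401] [-0.15664275  1.30270763 -0.01620763]
```

```bash
python3 -m handwheel '5 0 0 0.5 0 0 0; 5 0 0 0.8 0 0 0; 5 0.3 0 0.8 0 0 0; 5 0.6 0.1 0.8 0 0 0; 5 0.9 0.1 0.8 0 0 0; 5 1 0.2 0.8 0 0 0; 5 1 0.2 0.8 0 0 0; 5 1 0.2 0.8 0 0 0; 5 1 0.2 0.8 0 0 0; 5 1 0.2 0.8 0 0 0'
python3 - <<'E'
from h import *
o=manip.get_obs();print(o["ee_pos"],o["ee_rot"][:,2],o["wrist_force"],o["torque"])
E
python3 -m handwheel '5 0.3 0 0 0 0 0; 5 0.6 0.1 0 0 0 0; 5 0.9 0.1 0 0 0 0; 5 1 0.2 0 0 0 0; 5 1 0.2 0 0 0 0; 5 1 0.2 0 0 0 0; 5 1 0.2 0 0 0 0; 5 1 0.2 0 0 0 0; 5 1 0.2 0 0 0 0; 5 1 0.2 0 0 0 0'
python3 - <<'E'
from h import *
o=manip.get_obs();print(o["ee_pos"],o["ee_rot"][:,2],o["wrist_force"],o["torque"])
E
```

```text
time: 31.85
ee_pos: [0.5861, 0.0748, 0.0945]
ee_rot: [[-0.987, -0.158, -0.0], [-0.158, 0.987, 0.0], [0.0, 0.0, -1.0]]
wrist_force: [-2.1, -0.5, -3.7]
width: 0.0105
grip_force: 117.5
[0.58614497 0.07481151 0.09452316] [-1.58717116e-05  5.07593329e-05 -9.99999999e-01] [-2.05510354 -0.4895493  -3.66843038] [-0.08986904  0.35995432  0.00733988]
time: 33.1
ee_pos: [0.5872, 0.0749, 0.0945]
ee_rot: [[-0.987, -0.158, 0.0], [-0.158, 0.987, -0.0], [-0.0, -0.0, -1.0]]
wrist_force: [-1.5, -1.0, -1.1]
width: 0.0107
grip_force: 117.5
[0.58718637 0.07491977 0.09451694] [ 4.13658585e-05 -3.55102382e-05 -9.99999999e-01] [-1.50792255 -1.00399409 -1.10031511] [-0.15906565  0.43315142  0.0280543 ]
```

```bash
python3 -m handwheel '5 0.3 0 0 0 0 0; 5 0.6 0.1 0 0 0 0; 5 0.9 0.1 0 0 0 0; 5 1 0.2 0 0 0 0; 5 1.2 0.2 0 0 0 0; 5 1.2 0.2 0 0 0 0; 5 1.2 0.2 0 0 0 0; 5 1.2 0.2 0 0 0 0; 5 1.2 0.2 0 0 0 0; 5 1.2 0.2 0 0 0 0'
python3 - <<'E'
from h import *
o=manip.get_obs();print(o["ee_pos"],o["ee_rot"][:,2],o["wrist_force"],o["torque"])
s=manip.snapshot("side");cv2.imwrite("pics/s6.png",s[:,:,::-1])
E
python3 -m handwheel '5 0.3 0 0 0 0 0; 5 0.6 0.1 0 0 0 0; 5 0.9 0.1 0 0 0 0; 5 1 0.2 0 0 0 0; 5 1 0.2 0 0 0 0; 5 1 0.2 0 0 0 0; 5 1 0.2 0 0 0 0; 5 1 0.2 0 0 0 0; 5 1 0.2 0 0 0 0; 5 1 0.2 0 0 0 0'
python3 - <<'E'
from h import *
o=manip.get_obs();print(o["ee_pos"],o["ee_rot"][:,2],o["wrist_force"],o["torque"])
E
```

```text
time: 34.35
ee_pos: [0.5884, 0.0752, 0.0945]
ee_rot: [[-0.987, -0.158, -0.0], [-0.158, 0.987, 0.0], [-0.0, 0.0, -1.0]]
wrist_force: [-2.8, -1.2, 0.2]
width: 0.0105
grip_force: 117.5
[0.58835751 0.07522499 0.09453329] [-3.45809333e-08  7.88327913e-05 -9.99999997e-01] [-2.84394951 -1.21333127  0.15649494] [-0.14914461  0.58391254  0.00835492]
time: 35.65
ee_pos: [0.5893, 0.0754, 0.0945]
ee_rot: [[-0.987, -0.158, -0.0], [-0.158, 0.987, 0.0], [0.0, 0.0, -1.0]]
wrist_force: [-3.2, -1.3, -0.0]
width: 0.0109
grip_force: 117.5
[0.58934407 0.07537655 0.09452443] [-3.21030859e-05  2.53334555e-05 -9.99999999e-01] [-3.20606212 -1.31524896 -0.04949675] [-0.18325799  0.69492618 -0.05036398]
```

```bash
python3 -m handwheel '5 0.2 0 0 0 0 0; 5 0.4 0.1 0 0 0 0; 5 0.6 0.1 0 0 0 0; 5 0.8 0.1 0 0 0 0; 5 0.8 0.1 0 0 0 0; 5 0.8 0.1 0 0 0 0; 5 0.8 0.1 0 0 0 0; 5 0.8 0.1 0 0 0 0; 5 0.8 0.1 0 0 0 0; 5 0.8 0.1 0 0 0 0'
python3 - <<'E'
from h import *
o=manip.get_obs();print(o["ee_pos"],o["ee_rot"][:,2],o["wrist_force"],o["torque"])
E
```

```text
time: 36.9
ee_pos: [0.5901, 0.0755, 0.0945]
ee_rot: [[-0.987, -0.158, -0.0], [-0.158, 0.987, 0.0], [-0.0, 0.0, -1.0]]
wrist_force: [-5.1, -1.0, 0.6]
width: 0.0105
grip_force: 117.5
[0.59013823 0.07552511 0.09452548] [-1.46318559e-05  9.31662946e-05 -9.99999996e-01] [-5.07116092 -1.00168515  0.56028419] [-0.19596837  0.76025136 -0.00733574]
```

```bash
python3 -m handwheel '5 0.2 0 0 0 0 0; 5 0.4 0.1 0 0 0 0; 5 0.6 0.1 0 0 0 0; 5 0.8 0.1 0 0 0 0; 5 0.8 0.1 0 0 0 0; 5 0.8 0.1 0 0 0 0; 5 0.8 0.1 0 0 0 0; 5 0.8 0.1 0 0 0 0; 5 0.8 0.1 0 0 0 0; 5 0.8 0.1 0 0 0 0'
python3 - <<'E'
from h import *
o=manip.get_obs();print(o["ee_pos"],o["ee_rot"][:,2],o["wrist_force"],o["torque"])
E
```

```text
time: 38.15
ee_pos: [0.5906, 0.0755, 0.0944]
ee_rot: [[-0.987, -0.158, -0.001], [-0.158, 0.987, -0.0], [0.001, 0.0, -1.0]]
wrist_force: [-5.3, -0.7, 1.7]
width: 0.0108
grip_force: 117.5
[0.59055305 0.07554374 0.0944343 ] [-8.30728314e-04 -2.30135534e-05 -9.99999655e-01] [-5.33122039 -0.65252127  1.69246873] [-0.27561795  1.16880661  0.05356331]
```

```bash
python3 -m handwheel '5 0 0 -0.2 0 0 0; 5 0 0 -0.4 0 0 0; 5 0 0 -0.6 0 0 0; 5 0 0 -0.8 0 0 0; 5 0 0 -0.9 0 0 0; 5 0 0 -0.9 0 0 0; 5 0 0 -0.9 0 0 0; 5 0 0 -0.9 0 0 0; 5 0 0 -0.9 0 0 0; 5 0 0 -0.9 0 0 0'
python3 - <<'E'
from h import *
o=manip.get_obs();print(o["ee_pos"],o["ee_rot"][:,2],o["wrist_force"],o["torque"])
E
```

```text
time: 39.4
ee_pos: [0.5905, 0.0755, 0.0939]
ee_rot: [[-0.987, -0.158, -0.001], [-0.158, 0.987, 0.0], [0.001, 0.0, -1.0]]
wrist_force: [-6.0, -0.7, 5.2]
width: 0.0105
grip_force: 117.8
[0.59053499 0.07553104 0.09386095] [-7.53910364e-04  8.00564939e-05 -9.99999713e-01] [-6.04966883 -0.74648053  5.22637379] [-0.23875948  1.53655034 -0.03938467]
```

```bash
python3 -m handwheel '5 0.2 0 0 0 0 0; 5 0.4 0.1 -0.1 0 0 0; 5 0.5 0.1 -0.1 0 0 0; 5 0.5 0.1 -0.1 0 0 0; 5 0.5 0.1 -0.1 0 0 0; 5 0.5 0.1 -0.1 0 0 0; 5 0.5 0.1 -0.1 0 0 0; 5 0.5 0.1 -0.1 0 0 0; 5 0.5 0.1 -0.1 0 0 0; 5 0.5 0.1 -0.1 0 0 0'
python3 - <<'E'
from h import *
o=manip.get_obs();print(o["ee_pos"],o["ee_rot"][:,2],o["wrist_force"],o["torque"])
s=np.mean([manip.snapshot("side").astype(float) for _ in range(6)],0);cv2.imwrite("pics/s7.png",s[:,:,::-1])
g=s.mean(2);P=o["ee_pos"];ux=np.array([np.cos(np.radians(9.1)),np.sin(np.radians(9.1)),0]);uy=np.array([-ux[1],ux[0],0])
G=cv2.GaussianBlur(g,(0,0),.7)
def edge(Q,zs,sg,w=6):   # subpixel gradient peak near the projected point, residual px
    out=[]
    for z in zs:
        u,v=proj("side",[Q[0],Q[1],z]); t=np.arange(-w,w+.01,.1)
        l=cv2.remap(G.astype(np.float32),(u+t).astype(np.float32)[None],np.full((1,len(t)),v,np.float32),1)[0]
        d=np.gradient(l)*sg;k=np.clip(d,0,None)*(d>.5*d.max());out.append((t*k).sum()/k.sum())
    return np.array(out)
zs=np.arange(.042,.066,.003)
e=edge(P-ux*.0155-uy*.006,zs,-1);print("blade -x edge resid",np.round(e,2),"lean deg",np.degrees(np.polyfit(zs,e,1)[0]/ (np.linalg.norm(proj("side",P+ux*.01)-proj("side",P))/.01)))
B=P+ux*.0145-uy*.022
for nm,Q,zz in [("post front near",B,np.arange(.042,.067,.003)),("post back near",B+ux*.012,np.arange(.042,.067,.003))]:
    for sg in (1,-1): 
        e=edge(Q,zz,sg,5);print(nm,sg,np.round(e,1),round(np.degrees(np.polyfit(zz,e,1)[0]/(np.linalg.norm(proj("side",P+ux*.01)-proj("side",P))/.01)),2))
E
```

```text
time: 40.65
ee_pos: [0.5907, 0.0756, 0.0938]
ee_rot: [[-0.987, -0.158, -0.001], [-0.158, 0.987, 0.0], [0.001, 0.0, -1.0]]
wrist_force: [-7.8, -1.3, 8.3]
width: 0.0107
grip_force: 118.2
[0.59067349 0.07557105 0.09382624] [-1.45216935e-03  6.26073836e-05 -9.99998944e-01] [-7.84383306 -1.27977286  8.25748064] [-0.30292237  1.99735096 -0.03451066]
blade -x edge resid [ 3.18  0.36  5.9  -5.72 -4.03 -3.5  -3.49 -3.47] lean deg -43.220781481910976
post front near 1 [-3.  -1.5  2.5  3.4  3.4  3.   3.7  3.7  3.8] 29.56
post front near -1 [nan nan nan 1.3 1.2 1.1 1.  1.  1. ] nan
post back near 1 [ 1.4  0.3 -0.5 -1.2 -1.9 -1.9 -1.9 -1.8 -1.5] -14.09
post back near -1 [ 4.7  4.6  4.1 -0.5 -1.2 -1.4 -3.8 -2.3  3.9] -26.84[ WARN:0@6.028] global loadsave.cpp:1063 imwrite_ Unsupported depth image for selected encoder is fallbacked to CV_8U.
<stdin>:11: RuntimeWarning: invalid value encountered in scalar divide
```

```bash
python3 - <<'E'
from h import *
g=cv2.imread("pics/s7.png").astype(float).mean(2);G=cv2.GaussianBlur(g,(0,0),.7).astype(np.float32)
P=np.array([.5907,.0756,.0938]);ux=np.array([.9874,.1582,0]);uy=np.array([-.1582,.9874,0])
k=np.linalg.norm(proj("side",P+ux*.01)-proj("side",P))/.01
def tr(nm,Q,zs,lo,hi,sg):
    e=[]
    for z in zs:
        u,v=proj("side",[Q[0],Q[1],z]);t=np.arange(lo,hi,.1)
        l=cv2.remap(G,(u+t).astype(np.float32)[None],np.full((1,len(t)),v,np.float32),1)[0]
        d=sg*np.gradient(l);i=d.argmax();e.append(t[i] if d[i]>.3 else np.nan)
    e=np.array(e);m=np.isfinite(e)&(abs(e-np.nanmedian(e))<1.2);p=np.polyfit(zs[m],e[m],1);print(nm,sg,np.round(e,1),"lean+x deg",round(np.degrees(p[0]/k),2),"+-",round(np.degrees(np.std(e[m]-np.polyval(p,zs[m]))/k/np.std(zs[m])/np.sqrt(m.sum())),2))
zs=np.arange(.056,.1,.002)
tr("blade",P-ux*.0155+uy*.006,zs,-6,3,-1)
tr("blade near",P-ux*.0155-uy*.006,zs,-6,3,-1)
B=P+ux*.0145-uy*.022;zp=np.arange(.046,.069,.002)
for s in(1,-1):
    tr("post front",B,zp,-3,5,s);tr("post back",B+ux*.012,zp,-4,4,s)
E
```

```text
blade -1 [-2.3 -2.  -1.8 -2.1 -2.3 -1.1 -0.8 -1.4 -1.1 -1.  -1.1 -1.4 -1.1 -0.8
 -1.5 -0.3 -0.5  0.2 -0.5 -0.3 -0.5 -0.3] lean+x deg 5.13 +- 0.67
blade near -1 [-4.  -4.3 -4.  -3.9 -4.1 -3.8 -4.1 -4.3 -4.2 -3.  -3.1 -3.4 -3.3 -2.9
 -2.8 -3.1 -3.2 -3.5 -3.4 -2.6 -2.4 -2.6] lean+x deg 4.53 +- 0.65
post front 1 [4.9 4.9 4.9 4.7 4.  4.4 3.9 4.3 3.8 3.7 3.7 3.6] lean+x deg -7.76 +- 0.94
post back 1 [-0.7 -0.4 -0.5 -1.2 -1.8 -1.5 -1.5 -1.7 -1.4 -1.6 -1.8 -1.4] lean+x deg -5.92 +- 1.58<stdin>:11: RuntimeWarning: All-NaN slice encountered
Traceback (most recent call last):
TypeError: expected non-empty vector for x
```

The edge fit and the stock's slope in the last picture disagree with a flat stock. It looks like the earlier drag pivoted the square a few degrees in the fingers, toe up. I'll back off, let it settle flat on the plate and regrip.

```bash
python3 -m handwheel '5 0 0 0.8 0 0 0; 5 -2 -0.3 1.2 0 0 0; 5 -5 -0.8 1.2 0 0 0; 5 -9 -1.4 1.2 0 0 0; 5 -13 -2.1 1.2 0 0 0; 5 -15 -2.4 1.2 0 0 0; 5 -15 -2.4 0.5 0 0 0; 5 -15 -2.4 0 0 0 0; 5 -15 -2.4 0 0 0 0; 5 -15 -2.4 0 0 0 0' 20
python3 -m handwheel '30 0 0 0 0 0 0; 30 0 0 0 0 0 0; 30 0 0 0 0 0 0; 30 0 0 0 0 0 0; 30 0 0 0 0 0 0; 30 0 0 0 0 0 0; 30 0 0 0 0 0 0; 30 0 0 0 0 0 0; 30 0 0 0 0 0 0; 30 0 0 0 0 0 0'
python3 - <<'E'
from h import *
def tr(im,nm,P,zs,lo=-7,hi=5):
    G=cv2.GaussianBlur(im.mean(2),(0,0),.7).astype(np.float32);ux=np.array([.9874,.1582,0]);uy=np.array([-.1582,.9874,0])
    k=np.linalg.norm(proj("side",P+ux*.01)-proj("side",P))/.01;Q=P-ux*.015;e=[]
    for z in zs:
        u,v=proj("side",[Q[0],Q[1],z]);t=np.arange(lo,hi,.1)
        l=cv2.remap(G,(u+t).astype(np.float32)[None],np.full((1,len(t)),v,np.float32),1)[0];e.append(t[(-np.gradient(l)).argmax()])
    e=np.array(e);m=abs(e-np.median(e))<1.5;p=np.polyfit(zs[m],e[m],1);print(nm,np.round(e,1),"lean",round(np.degrees(p[0]/k),2),"at grip mm",round(np.polyval(p,.09)/k*1e3,1))
o=manip.get_obs();print(o["wrist_force"])
zs=np.arange(.056,.1,.002)
s=np.mean([manip.snapshot("side").astype(float) for _ in range(4)],0);cv2.imwrite("pics/s8.png",s[:,:,::-1].astype(np.uint8))
tr(s,"now",o["ee_pos"]+[0,0,0],zs)
tr(cv2.imread("pics/side0.png").astype(float),"side0 (n/a yaw)",np.array([.5597,-.2275,.08]),zs-.012)
E
```

```text
time: 42.2
ee_pos: [0.5767, 0.0733, 0.0938]
ee_rot: [[-0.987, -0.158, 0.0], [-0.158, 0.987, 0.0], [-0.0, 0.0, -1.0]]
wrist_force: [-1.6, 0.3, 2.8]
width: 0.0106
grip_force: 117.7
time: 43.45
ee_pos: [0.5765, 0.0733, 0.0935]
ee_rot: [[-0.987, -0.158, 0.0], [-0.158, 0.987, 0.0], [-0.0, 0.0, -1.0]]
wrist_force: [-0.4, 0.3, 0.4]
width: 0.0301
grip_force: 0.0
[-0.42545913  0.2671962   0.37494178]
now [-3.7 -3.4 -3.5 -3.7 -3.7 -3.4 -3.1 -3.7 -3.4 -3.  -3.5 -3.8 -3.4 -3.5
 -3.2 -3.8 -3.5 -3.6 -3.6 -3.8 -3.5 -3.6] lean -0.26 at grip mm -7.3
side0 (n/a yaw) [-2.1 -1.8 -0.8 -0.6 -0.7 -1.3 -0.9 -1.2 -1.2 -0.9 -1.1 -1.3 -1.4 -1.6
 -1.2 -1.4 -1.5 -1.8 -1.8 -1.5 -1.8 -1.9] lean -1.3 at grip mm -2.7
```

Released, it stands vertical again (lean −0.3°, against +4.7° before), and the blade centre is about 4.6 mm behind the fingers. I'll recentre, regrip, and slide in hovering so there is no drag.

```bash
cat >> h.py <<'E'
def check(z0=.056):
    o=manip.get_obs();P=o["ee_pos"];ims=[manip.snapshot("side").astype(float) for _ in range(3)];zs=np.arange(z0,.1,.002)
    G=cv2.GaussianBlur(np.mean(ims,0).mean(2),(0,0),.7).astype(np.float32);ux=np.array([.9874,.1582,0])
    k=np.linalg.norm(proj("side",P+ux*.01)-proj("side",P))/.01;Q=P-ux*.015;e=[]
    for z in zs:
        u,v=proj("side",[Q[0],Q[1],z]);t=np.arange(-7,5,.1)
        l=cv2.remap(G,(u+t).astype(np.float32)[None],np.full((1,len(t)),v,np.float32),1)[0];e.append(t[(-np.gradient(l)).argmax()])
    e=np.array(e);m=abs(e-np.median(e))<1.5;p=np.polyfit(zs[m],e[m],1)
    print("lean",round(np.degrees(p[0]/k),2),"off mm",round(np.polyval(p,.09)/k*1e3,1),"P",np.round(P,4),"tz",np.round(o["ee_rot"][:,2],4),"F",np.round(o["wrist_force"],1),"M",np.round(o["torque"],2))
E
python3 -m handwheel '30 -2 -0.3 0 0 0 0; 30 -4.5 -0.7 0 0 0 0; 30 -4.5 -0.7 0 0 0 0; 5 -4.5 -0.7 0 0 0 0; 5 -4.5 -0.7 0 0 0 0; 5 -4.5 -0.7 0 0 0 0; 5 -4.5 -0.7 0 0 0 0; 5 -4.5 -0.7 0 0 0 0; 5 -4.5 -0.7 0 0 0 0; 5 -4.5 -0.7 0 0 0 0' 120
python3 -m handwheel '5 0 0 0.8 0 0 0; 5 0 0 1.3 0 0 0; 5 1 0.2 1.3 0 0 0; 5 3 0.5 1.3 0 0 0; 5 6 1 1.3 0 0 0; 5 9 1.4 1.3 0 0 0; 5 11 1.8 1.3 0 0 0; 5 11 1.8 1.3 0 0 0; 5 11 1.8 1.3 0 0 0; 5 11 1.8 1.3 0 0 0'
python3 -c "from h import *;check()"
```

```text
time: 44.9
ee_pos: [0.5723, 0.0726, 0.0938]
ee_rot: [[-0.987, -0.158, 0.001], [-0.158, 0.987, 0.0], [-0.001, 0.0, -1.0]]
wrist_force: [0.1, -0.0, 5.6]
width: 0.0105
grip_force: 116.9
time: 46.15
ee_pos: [0.5829, 0.0744, 0.0948]
ee_rot: [[-0.987, -0.158, -0.0], [-0.158, 0.987, 0.0], [-0.0, 0.0, -1.0]]
wrist_force: [-0.0, 1.0, -2.7]
width: 0.0104
grip_force: 122.1
lean 2.98 off mm -1.3 P [0.5829 0.0744 0.0948] tz [-0.  0. -1.] F [-0.   1.  -2.7] M [-0.19 -0.11  0.11]
```

```bash
cat > st.py <<'E'
from h import *
def stock(im,P,zb,nm):
    G=cv2.GaussianBlur(im.mean(2),(0,0),.7).astype(np.float32);ux=np.array([.9874,.1582,0]);uy=np.array([-.1582,.9874,0])
    for what,h,sg in [("toptoside",.02,-1),("bottom",0,1)]:
        xs=np.arange(-.08,-.02,.002);e=[]
        for x in xs:
            Q=P+ux*x-uy*.012;u,v=proj("side",[Q[0],Q[1],zb+h]);t=np.arange(-5,5,.1)
            l=cv2.remap(G,np.full((len(t),1),u,np.float32),(v+t).astype(np.float32)[:,None],1)[:,0];e.append(t[(sg*np.gradient(l)).argmax()])
        e=np.array(e);m=abs(e-np.median(e))<1.5;p=np.polyfit(xs[m],e[m],1)
        print(nm,what,np.round(e[::3],1),"toe-up deg",round(np.degrees(p[0]/480),2))
E
python3 - <<'E'
from st import *
i=lambda n:cv2.imread(f"pics/{n}.png").astype(float)
stock(i("s8"),np.array([.572,.0726,0]),.012,"s8 flat")
stock(i("s7"),np.array([.5867,.0749,0]),.012,"s7 tilted")
s=np.mean([manip.snapshot("side").astype(float) for _ in range(3)],0);cv2.imwrite("pics/s9.png",s[:,:,::-1].astype(np.uint8))
stock(s,np.array([.5829,.0744,0]),.013,"now")
E
```

```text
s8 flat toptoside [-0.7 -0.1 -0.4  0.6  0.2 -0.7 -0.1 -0.7 -0.1 -0.3] toe-up deg 0.26
s8 flat bottom [-0.5 -0.7  0.1 -0.8 -0.2 -0.5 -0.8 -0.3 -0.8 -0.2] toe-up deg -0.28
s7 tilted toptoside [-2.3 -1.7 -1.6 -1.6 -2.  -1.1 -1.7 -1.3 -0.4 -0.9] toe-up deg 2.22
s7 tilted bottom [-0.8 -0.2 -0.5 -0.4 -0.8 -0.1 -0.7 -0.7 -0.7 -1.2] toe-up deg -0.37
now toptoside [ 0.3 -0.1 -0.  -0.5  0.6 -0.4 -0.4 -0.  -0.6 -0.1] toe-up deg -0.02
now bottom [-0.9 -0.6 -1.  -0.4 -0.7 -0.2  0.3 -0.1 -0.6 -0.6] toe-up deg 0.71
```

```bash
python3 -m handwheel '5 0.3 0 0 0 0 0; 5 0.6 0.1 0 0 0 0; 5 0.9 0.1 0 0 0 0; 5 1.2 0.2 0 0 0 0; 5 1.5 0.2 0 0 0 0; 5 1.5 0.2 0 0 0 0; 5 1.5 0.2 0 0 0 0; 5 1.5 0.2 0 0 0 0; 5 1.5 0.2 0 0 0 0; 5 1.5 0.2 0 0 0 0' >/dev/null
python3 -c "
from h import *
o=manip.get_obs();print(o['ee_pos'],o['ee_rot'][:,2],o['wrist_force'],o['torque'])"
python3 -m handwheel '5 0.3 0 0 0 0 0; 5 0.6 0.1 0 0 0 0; 5 0.9 0.1 0 0 0 0; 5 1 0.2 0 0 0 0; 5 1 0.2 0 0 0 0; 5 1 0.2 0 0 0 0; 5 1 0.2 0 0 0 0; 5 1 0.2 0 0 0 0; 5 1 0.2 0 0 0 0; 5 1 0.2 0 0 0 0' >/dev/null
python3 -c "
from h import *
o=manip.get_obs();print(o['ee_pos'],o['ee_rot'][:,2],o['wrist_force'],o['torque'])"
```

```text
[0.58451928 0.07459805 0.09484403] [ 1.12888385e-04  2.97423394e-05 -9.99999993e-01] [-2.32089095  1.97642982 -3.21950693] [0.23578996 0.38019108 0.45173748]
[0.5854543  0.07482671 0.09481559] [-1.13155393e-05  2.28520338e-05 -1.00000000e+00] [-3.21745996 -0.83700516 -3.33132836] [-0.13610093  0.47227437  0.0242286 ]
```

```bash
python3 -m handwheel '5 0.3 0 0 0 0 0; 5 0.6 0.1 0 0 0 0; 5 0.8 0.1 0 0 0 0; 5 0.8 0.1 0 0 0 0; 5 0.8 0.1 0 0 0 0; 5 0.8 0.1 0 0 0 0; 5 0.8 0.1 0 0 0 0; 5 0.8 0.1 0 0 0 0; 5 0.8 0.1 0 0 0 0; 5 0.8 0.1 0 0 0 0' >/dev/null
python3 -c "
from h import *
o=manip.get_obs();print(o['ee_pos'],o['ee_rot'][:,2],o['wrist_force'],o['torque'])"
python3 -m handwheel '5 0.3 0 0 0 0 0; 5 0.6 0.1 0 0 0 0; 5 0.8 0.1 0 0 0 0; 5 0.8 0.1 0 0 0 0; 5 0.8 0.1 0 0 0 0; 5 0.8 0.1 0 0 0 0; 5 0.8 0.1 0 0 0 0; 5 0.8 0.1 0 0 0 0; 5 0.8 0.1 0 0 0 0; 5 0.8 0.1 0 0 0 0' >/dev/null
python3 -c "
from h import *
o=manip.get_obs();print(o['ee_pos'],o['ee_rot'][:,2],o['wrist_force'],o['torque'])"
```

```text
[0.58628888 0.07490335 0.09484281] [ 7.41698811e-05  8.96380748e-05 -9.99999993e-01] [-2.78948799 -0.57123515 -0.53829483] [-0.14576597  0.58485329  0.03616243]
[0.58673484 0.07493326 0.09472302] [-6.51660558e-04 -3.93612559e-05 -9.99999787e-01] [-5.85270736 -0.78858957  0.78627917] [-0.13291801  1.16801157 -0.0100815 ]
```

Foot-block contact came at x≈0.5866, against 0.5863 predicted. Now I'll seat the stock down.

```bash
python3 -m handwheel '5 0 0 -0.2 0 0 0; 5 0 0 -0.4 0 0 0; 5 0 0 -0.6 0 0 0; 5 0 0 -0.8 0 0 0; 5 0 0 -1 0 0 0; 5 0 0 -1.1 0 0 0; 5 0 0 -1.1 0 0 0; 5 0 0 -1.1 0 0 0; 5 0 0 -1.1 0 0 0; 5 0 0 -1.1 0 0 0' >/dev/null
python3 - <<'E'
from st import *
o=manip.get_obs();print(o['time'],o['ee_pos'],o['ee_rot'][:,2],o['wrist_force'],o['torque'])
s=np.mean([manip.snapshot("side").astype(float) for _ in range(4)],0);cv2.imwrite("pics/s10.png",s[:,:,::-1].astype(np.uint8))
stock(s,np.array([.5867,.0749,0]),.012,"now")
stock(cv2.imread("pics/s7.png").astype(float),np.array([.5867,.0749,0]),.012,"s7")
# horizontal position of post features now vs s7 vs initial, row-wise shift by phase correlation
a=cv2.imread("pics/s7.png").mean(2).astype(np.float32);b=s.mean(2).astype(np.float32)
q=proj("side",[.607,.05,.068]).astype(int);w=lambda g:g[q[1]-6:q[1]+8,q[0]-6:q[0]+16].copy()
print(q,cv2.phaseCorrelate(w(a),w(b)))
E
```

```text
52.7 [0.58677634 0.07490172 0.09384266] [-5.07564371e-04 -8.20129615e-06 -9.99999871e-01] [-5.98942683 -0.62647734  1.38537495] [-0.19546157  1.30813769 -0.00619236]
now toptoside [ 0.2 -0.7  0.3 -0.5  0.5 -0.2 -0.7  0.2 -0.4  0.1] toe-up deg 0.37
now bottom [-1.3 -0.2 -1.   0.1 -0.8 -0.1 -0.6 -1.2 -0.7 -1.2] toe-up deg 0.34
s7 toptoside [-2.3 -1.7 -1.6 -1.6 -2.  -1.1 -1.7 -1.3 -0.4 -0.9] toe-up deg 2.22
s7 bottom [-0.8 -0.2 -0.5 -0.4 -0.8 -0.1 -0.7 -0.7 -0.7 -1.2] toe-up deg -0.37
[341 230] ((-0.4656336534251402, 0.4840286982834332), 0.9333653367227979)
```

```bash
python3 -m handwheel '5 0.1 0 -0.1 0 0 0; 5 0.2 0 -0.2 0 0 0; 5 0.2 0 -0.2 0 0 0; 5 0.2 0 -0.2 0 0 0; 5 0.2 0 -0.2 0 0 0; 5 0.2 0 -0.2 0 0 0; 5 0.2 0 -0.2 0 0 0; 5 0.2 0 -0.2 0 0 0; 5 0.2 0 -0.2 0 0 0; 5 0.2 0 -0.2 0 0 0' >/dev/null
python3 - <<'E'
from st import *
o=manip.get_obs();print(o['time'],o['ee_pos'],o['ee_rot'][:,2],o['wrist_force'],o['torque'],o['grip_force'])
s=np.mean([manip.snapshot("side").astype(float) for _ in range(6)],0)
stock(s,np.array([.5867,.0749,0]),.012,"now")
E
```

```text
54.15 [0.58684758 0.07491391 0.09384475] [-7.09316390e-04  1.03242196e-04 -9.99999743e-01] [-5.78943566 -1.34633312  5.7944695 ] [-0.17888854  1.58163309 -0.02580101] 121.89886093139648
now toptoside [-0.3 -0.2 -0.1 -0.6  0.4 -0.2 -0.7 -0.3 -0.8 -0. ] toe-up deg 0.54
now bottom [-1.3 -0.7 -1.   0.1 -0.8  0.3 -0.7 -1.2 -0.2 -1.2] toe-up deg -0.15
```

The stock is flat within measurement, with about 6 N into the corner and 9 N down. I'm handing in.

```bash
python3 -c "
from cell import manip
print(manip.finish_job())"
```

```text
the job is handed in; nothing more can be done
None
```

I handed the job in at about 54 s: both vials stand upright in the rack's outer cells, and the gripped square is pressed into the corner with about 6 N, its stock flat to within about 0.5°. The post should be upright, but I judged that from the contact forces and blade position, not a direct measurement; mid-job the square pivoted in the fingers, so I regripped it and pushed it in again.

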